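# Lock the tube rack onto the shaker

## Task

The white tube rack stands on the shaker's platform but not fully back. With the fingertips push it along the platform until it is home against the blue stop, then push the red-handled clamp lever over, past its dead point, until it snaps into lock. Do not lift or tip the rack, and leave the bottle, jar and flask beside the shaker where they stand.

Things in the scene. Friction and masses are not known exactly. Their poses are not given: they have to be found in the camera images.
- shaker: Fixed bench-top shaker, grey base, aluminium platform 270 (x) x 274 (y) mm, its top 60 mm above the table. Origin: centre of its underside, on the table. +x is the way the rack is pushed home (roughly away from the robot). Blue upright stop, 30 mm high, 144 mm wide, inner face at x = +100 mm. Steel guide rails, 10 mm high, from x = +28 to +100 mm, inner faces at y = +-74.5 mm.
- rack: Loose white tube rack, red-capped tubes fixed in it, 0.2 to 0.4 kg. Flange 80 (x) x 144 (y) x 12 mm; body 80 x 120 mm, 45 mm high, near face flush with the flange (push it as a solid block); caps up to 71 mm. Origin: centre of its underside. Its x is the shaker's. Pushed near its middle it slides straight, at 1 to 5 N, between the rails (2.5 mm play a side).
- rack_home (a point): Fixed point on the platform top, 60 mm ahead (+x) of the shaker's centre: the rack's origin lies here when its far face touches the stop. The rack starts 20 to 36 mm short of it.
- clamp: Fixed dark steel bracket of the toggle clamp, 80 x 34 x 30 mm (x -54 to +26), on the platform beside the rack (shaker frame x = -16 mm, y = +97 or -97 mm: either side). Origin: centre of its underside, on the platform top; axes as the shaker's. The lever's hinge axis lies 14 mm above the origin, along y. A like bracket with no lever stands on the other side.
- lever (a joint): Lever angle, rad. 0: open, handle 25 degrees from upright towards the shaker's -x; grows as it swings to +x. Over-centre spring: below 0.87 (25 degrees past upright) it drives back to 0, beyond that it snaps to the locked stop at 1.745. Needs up to about 10 N at the handle. A catch bar on it drops in front of the rack's flange; with the rack over 2 mm short of home it lands on the flange and cannot lock.
- lever_grip (a point): Middle of the red handle, 77 mm from the hinge axis, moving with the lever. The handle is a flat bar 30 mm wide (along y), 14 mm thick, from 48 to 106 mm from the hinge, on a 12 mm wide steel stem. At the start its upper end is about 113 mm above the platform.
- wash_bottle: Loose white bottle with blue cap, 60 mm diameter, 150 mm tall, beside the shaker. Origin: centre of its underside. Leave alone.
- amber_jar: Loose amber jar with black cap, 56 mm diameter, 80 mm tall, beside the shaker. Origin: centre of its underside. Leave alone.
- flask: Loose small glass flask, 52 mm diameter, narrow neck, 104 mm tall, beside the shaker. Origin: centre of its underside. Leave alone.

How it is judged (in metres and radians):
On the way, in this order (a step that is already met when the one before it is completed fails the run):
1. the rack is pushed home against the stop while the lever is still open (x of rack in the frame of shaker above 0.056 m and z of rack in the frame of shaker below 0.064 m and angle between rack's own z axis and vertical below 0.05 rad and angle between the x axis of rack and the x axis of shaker, either way round below 0.06 rad and value of joint lever below 0.5 rad), for 0.2 s.
2. the lever has snapped into lock (value of joint lever above 1.66 rad), for 0.2 s.
At the end, for the whole second after the job is handed in: The rack stands level on the platform, within 4 mm of its home against the blue stop, straight to within 0.06 rad and at rest, and the lever is locked (joint above 1.66 rad) (x of rack in the frame of shaker above 0.056 m and z of rack in the frame of shaker below 0.064 m and angle between rack's own z axis and vertical below 0.05 rad and angle between the x axis of rack and the x axis of shaker, either way round below 0.06 rad and value of joint lever above 1.66 rad and linear speed of rack below 0.01 m/s and velocity of joint lever between -0.05 and 0.05 rad/s); the robot touches nothing.
It fails at once if the rack is lifted more than 10 mm (z of rack in the frame of shaker above 0.07 m).
It fails at once if the rack is tipped more than 0.2 rad (angle between rack's own z axis and vertical above 0.2 rad).
It fails at once if the wash bottle is moved more than 20 mm or tipped (distance of wash_bottle from where it was at the start of the episode above 0.02 m or angle between wash_bottle's own z axis and vertical above 0.25 rad).
It fails at once if the amber jar is moved more than 20 mm or tipped (distance of amber_jar from where it was at the start of the episode above 0.02 m or angle between amber_jar's own z axis and vertical above 0.25 rad).
It fails at once if the flask is moved more than 20 mm or tipped (distance of flask from where it was at the start of the episode above 0.02 m or angle between flask's own z axis and vertical above 0.25 rad).
It also fails if it takes over 42 s, if anything falls off the work surface, if the arm or the gripper's body presses on something with over 40 N, if the wrist force passes 120 N, or if a joint passes its speed limit or range.

## Robot

A 6-joint arm with a two-finger parallel gripper is mounted at the origin on the work surface. World frame = base frame: x ahead of the robot, y to its left, z up, the work surface at z = 0. Lengths are in mm, angles in rad, forces in N, time in s.
With the tool pointing down it reaches from about 300 to 775 mm from the base axis. Payload 14.6 kg.
Tool frame: the origin (TCP) lies between the finger pads; the fingertips stand 8 mm ahead of it and the grasp point (between the pads) lies 11 mm behind it; z points along the fingers, y is the direction in which the jaws open and shut (so a half turn about z gives the same grasp; the last joint's range is limited). The gripper opens to 94 mm and grips with 3 to 60 N. Pads are 16 mm wide; open, the fingers measure 119 mm over their backs; the gripper's body (75 mm by 177 mm) begins 78 mm behind the grasp point.
Start: joints at [-0.067, 0.3, 1.521, -0, 1.321, -0.067], TCP at [549.99, -0.002, 213.446] pointing down, gripper open.
Joint ranges: [-3.03, 3.03], [-0.79, 2.21], [0.23, 2.52], [-1.04, 4.18], [0, 3.07], [-2.55, 2.55]. Speed limits (rad/s): [2.22, 2.22, 2.57, 3.14, 3.14, 3.14].

## Interface

Orientations are given as [roll, pitch, yaw] about the fixed x, y, z axes, in that order (R = Rz(yaw) Ry(pitch) Rx(roll)).
In Python, from cell import manip gives the robot as it stands. The module is installed in compiled form; this text tells all that it offers.
- The arm moves only by the tool send_rows, never from a script. Its argument "series" is a list that holds one entry, the list of rows, each a list of 5 numbers: the opening, from 0 (shut) to 1 (fully open), then the shift along the tool's x, y, z in mm, then the turn about the tool's z in degrees. In form: [[[gripper, dx, dy, dz, roll], ...]]. A call has 1 to 10 rows; each row is the pose to reach, as a shift and turn from the pose commanded when the call began, along the tool's axes at that moment; what a row does not reach only later rows make up. A row lasts 1/10 s, in which the tool goes at most 50 mm and 8.59 degrees, less where a joint would pass 70% of its speed; a pose out of reach is approached as far as the arm can. A call with a gripper value outside its range is refused whole. The fingers move at their own pace and stop on an object; "newtons" is the grip in N (left out, the last holds). Time passes only in rows, so rows that repeat a pose let the fingers close. It gives the time, the measured TCP pose, the force and the opening at its end, in the units of the state.
- manip.read_state(): the state, without advancing time (a new reading comes with each control period).
- manip.camera(name): name is "scene" or "side" or "wrist"; returns a dict with "img" (384x512x3 uint8, red, green, blue), "vfov" (degrees; the focal length in pixels is half the picture's height over the tangent of half this angle, whatever the lens; pixels are square), "cx", "cy" (the principal point, pixels), "pose" (4x4, takes a point from camera to world coordinates); the wrist camera has in their place "T_tool_cam" (4x4, takes a point from camera to tool coordinates, whose origin is the TCP and whose axes are the flange's). Camera axes: x right, y down, z forward; pixel columns grow to the right and rows downward; lengths in mm; the calibration is good to about 2 mm. A picture is of the moment at which its call begins: read the wrist's pose just before it. There is no depth.
- manip.sign_off(): hands the job in, once; it reports no verdict.
Trained networks look in a picture, given as the dict that the camera call returned (one of the last four; its "shot" number tells which), for a name from the list of things; names that differ only in an ending like _2 or _b are one class to them, and where a whole thing is asked for, a point or a joint stands for the part that bears it (a point fixed in the world has none). Each returns a list of dicts, best first, with "conf" (0 to 1); they miss things now and then, are a little off and sometimes report something else, mostly with a low value. They report only what shows in the picture. A call takes as long as a camera call.
- manip.find_in(target, picture): "rect" ([left, top, width, height] in pixels, round what is visible of it).
- manip.silhouettes(target, picture): "pixels" (384x512 bool, what is visible of it) and "rect" ([left, top, width, height] in pixels, round what is visible of it).
The state is a dict: "clock": time; "joints": joint angles; "qd": joint speeds; "effort": joint torques, N m; "eef_pos": TCP position; "eef_rot": TCP orientation; "wrist_force": force on the tool from outside, world axes, zero at the start; "moment": the same for the moment, N m; "finger_gap": finger opening in mm.
Only numpy, scipy, OpenCV 4.12 (cv2) and the standard library are available. Lean on these libraries where they do the work, as an engineer would, in place of code of your own. Each camera call takes 0.05 s, during which the arm holds its last target. There are 200 camera calls.

## Working session

There is one attempt and no reset: what is moved stays moved. The work goes in short steps, Python scripts to look and compute and a tool call to move; the robot and the scene stay as the last step left them, time stands still between calls to the robot, and variables do not carry over. Pictures are saved under pics/ and viewed, about 8 in all and at most 12, crops included, and the job is handed in when it is done.

Besides the shell and the picture viewer there is one more tool, called after "Call:" by a JSON object that holds its "api" and its "payload". send_rows: Moves the arm, as the interface text tells. Its arguments: {"type":"object","properties":{"series":{"type":"array"},"newtons":{"type":"number"}},"required":["series"]}

```bash
mkdir -p pics
cat > h.py <<'E'
import numpy as np,cv2
from cell import manip
from scipy.spatial.transform import Rotation as R
def cam(n):
    s=manip.read_state(); c=manip.camera(n)
    if 'pose' not in c:
        T=np.eye(4);T[:3,:3]=R.from_euler('xyz',s['eef_rot']).as_matrix();T[:3,3]=s['eef_pos'];c['pose']=T@c['T_tool_cam']
    c['f']=c['img'].shape[0]/2/np.tan(np.radians(c['vfov'])/2)
    return c
def save(c,n): cv2.imwrite('pics/'+n,c['img'][...,::-1])
def ray(c,u,v):
    d=c['pose'][:3,:3]@np.array([(u-c['cx'])/c['f'],(v-c['cy'])/c['f'],1]);return c['pose'][:3,3],d/np.linalg.norm(d)
def onz(c,u,v,z):
    o,d=ray(c,u,v);return o+d*(z-o[2])/d[2]
def proj(c,p):
    q=(np.linalg.inv(c['pose'])@np.append(p,1))[:3];return np.array([c['cx'],c['cy']])+c['f']*q[:2]/q[2]
E
python3 - <<'E'
from h import *
s=manip.read_state();print({k:np.round(v,3) for k,v in s.items()})
ims=[]
for n in ['scene','side','wrist']:
    c=cam(n);print(n,c['vfov'],c['cx'],c['cy'],np.round(c['pose'],3).tolist())
    save(c,n+'0.png')
    for t in ['shaker','rack','clamp','lever','lever_grip','wash_bottle','amber_jar','flask']:
        print(t,[(np.round(r['rect']).tolist(),round(r['conf'],2)) for r in manip.find_in(t,c)][:3])
E
```

```text
{'clock': np.float64(0.0), 'joints': array([-0.067,  0.3  ,  1.522, -0.   ,  1.321, -0.067]), 'qd': array([ 0.002, -0.   , -0.001,  0.001, -0.   , -0.   ]), 'effort': array([-2.0000e-03, -5.3181e+01, -3.5274e+01,  7.1000e-02,  2.4000e-02,
       -0.0000e+00]), 'eef_pos': array([5.49737e+02, 7.00000e-03, 2.12862e+02]), 'eef_rot': array([-3.14 , -0.   ,  1.571]), 'wrist_force': array([ 0.425, -0.714, -0.341]), 'moment': array([0.004, 0.029, 0.   ]), 'finger_gap': np.float64(94.025)}
scene 57.48794157470276 260.9252568162077 191.20235472694702 [[0.098, 0.563, -0.821, 1241.597], [0.995, -0.065, 0.074, -3.416], [-0.012, -0.824, -0.566, 504.589], [0.0, 0.0, 0.0, 1.0]]
shaker [([106.0, 164.0, 156.0, 90.0], 0.82)]
rack [([150.0, 164.0, 77.0, 49.0], 0.7), ([136.0, 136.0, 27.0, 51.0], 0.66)]
clamp [([140.0, 134.0, 24.0, 59.0], 0.94)]
lever [([136.0, 136.0, 25.0, 51.0], 0.9), ([82.0, 182.0, 34.0, 44.0], 0.67)]
lever_grip [([137.0, 136.0, 25.0, 47.0], 0.63)]
wash_bottle [([266.0, 192.0, 27.0, 76.0], 0.7)]
amber_jar [([79.0, 182.0, 35.0, 44.0], 0.83)]
flask [([285.0, 180.0, 17.0, 49.0], 0.56)]
si
[... 385 characters left out ...]
19.0, 8.0], 0.47)]
wash_bottle [([203.0, 173.0, 28.0, 56.0], 0.77)]
amber_jar []
flask [([237.0, 216.0, 22.0, 43.0], 0.7)]
wrist 63.7113377209065 251.90369076240916 191.0437591596073 [[1.0, -0.001, -0.001, 549.113], [-0.001, -0.958, -0.286, 83.341], [-0.0, 0.286, -0.958, 383.939], [0.0, 0.0, 0.0, 1.0]]
shaker [([157.0, 111.0, 283.0, 258.0], 0.62)]
rack [([262.0, 196.0, 115.0, 121.0], 0.92), ([204.0, 303.0, 62.0, 80.0], 0.2)]
clamp [([208.0, 304.0, 56.0, 80.0], 0.94)]
lever [([206.0, 351.0, 52.0, 33.0], 0.74)]
lever_grip [([205.0, 350.0, 53.0, 33.0], 0.83)]
wash_bottle [([395.0, 81.0, 117.0, 63.0], 0.96)]
amber_jar [([246.0, 352.0, 43.0, 32.0], 0.89)]
flask [([314.0, 42.0, 64.0, 51.0], 0.81)]
```

View pics/scene0.png

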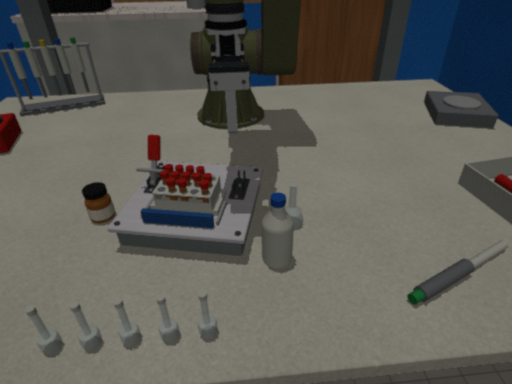

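View pics/side0.png

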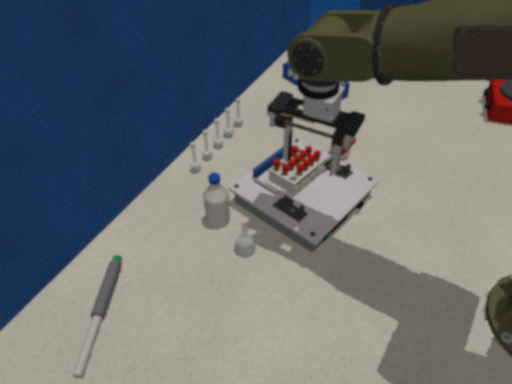

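View pics/wrist0.png

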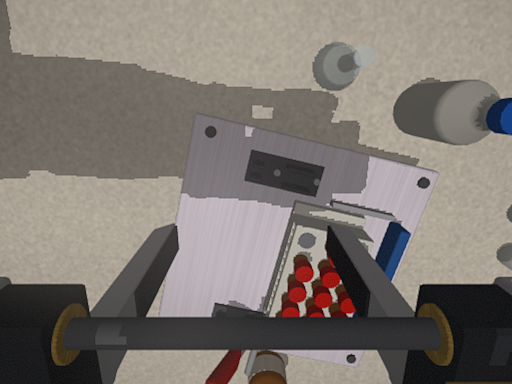

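The shaker is yawed. The lever clamp is on the robot's right (shaker y = -97), and the rack sits ahead of the TCP. The platform's upper corners are at (197,113) and (438,172) in the wrist view. I'll measure these on z = 60.

Run:
```python
from h import *
c=cam('wrist')
for n,u,v,z in [('TL',197,113,60),('TR',438,172,60),('BR',355,366,60),('screwTL',210,132,60),('screwTR',424,183,60),('screwBR',351,358,60),('stopTop',391,222,90),('rack nearleft flange?',296,202,72),('rack near left body',299,212,105),('lvr',222,365,150)]:
    print(n,np.round(onz(c,u,v,z),1))
s=cam('scene')
print('scene')
for n,u,v in [('nearL(-x,-y)',160,165),('-x+y',262,167),('+x+y',241,246),('+x-y',120,234)]: print(n,np.round(onz(s,u,v,60),1))
b=cam('scene')['img'][120:270,70:320];cv2.imwrite('pics/sc.png',cv2.resize(b[...,::-1],None,fx=3.2,fy=3.2,interpolation=cv2.INTER_CUBIC)[:590])
```

```text
TL [493.1  69.4  60. ]
TR [748.9   7.6  60. ]
BR [ 684.4 -254.2   60. ]
screwTL [505.6  50.3  60. ]
screwTR [735.8  -4.6  60. ]
screwBR [ 678.  -241.1   60. ]
stopTop [691.3 -37.8  90. ]
rack nearleft flange? [595.9 -22.2  72. ]
rack near left body [594.2 -21.2 105. ]
lvr [ 520.4 -159.1  150. ]
scene
nearL(-x,-y) [ 450.9 -187.8   60. ]
-x+y [491.3  68.   60. ]
+x+y [768.9   1.3  60. ]
+x-y [ 710.1 -227.9   60. ]
```

View pics/sc.png

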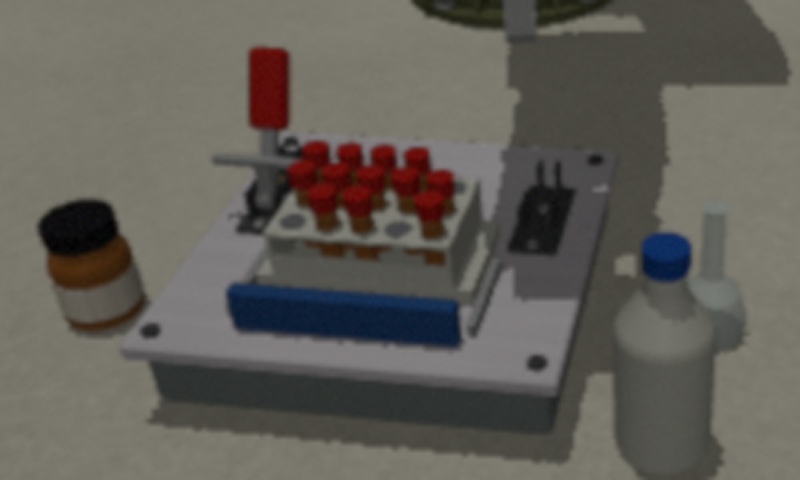

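Call:
{"api": "send_rows", "payload": {"series": [[[0,-40,-5,0,7],[0,-80,-10,0,13.7],[0,-80,-10,0,13.7],[0,-80,-10,0,13.7],[0,-80,-10,0,13.7],[0,-80,-10,0,13.7]]], "newtons": 20}}

```text
clock: 2.1
eef_pos: [540.1, -79.1, 213.5]
eef_rot: [3.142, -0.0, 1.334]
wrist_force: [-0.5, 0.0, 0.3]
finger_gap: 49.2
```

Run:
```python
from h import *
s=manip.read_state();print(s['clock'],s['eef_pos'],s['eef_rot'],s['finger_gap'],s['wrist_force'])
c=cam('wrist')
th=np.radians(-13.7);C=np.array([588.7,-92.4]);Rm=np.array([[np.cos(th),-np.sin(th)],[np.sin(th),np.cos(th)]])
im=c['img'].copy()
for p in [(-135,137,60),(135,137,60),(100,72,90),(100,-72,90),(-12,72,72),(-12,-72,72),(-12,60,105),(-12,-60,105),(-48,-97,144),(-42,97,90),(10,97,90)]:
    w=np.append(C+Rm@p[:2],p[2]);uv=proj(c,w);print(p,np.round(w),np.round(uv));cv2.circle(im,tuple(int(x) for x in np.round(uv)),3,(0,255,0),1)
c2=dict(c,img=cv2.resize(im,(768,576)));save(c2,'w1.png')
```

```text
2.1 [540.12990933 -79.06471918 213.47428792] [ 3.14158981e+00 -8.39814174e-05  1.33363699e+00] 49.18140372493578 [-0.49759012  0.02569918  0.2999464 ]
(-135, 137, 60) [490.  73.  60.] [164.  41.]
(135, 137, 60) [752.   9.  60.] [447.  42.]
(100, 72, 90) [703. -46.  90.] [416. 113.]
(100, -72, 90) [ 669. -186.   90.] [395. 253.]
(-12, 72, 72) [594. -20.  72.] [292. 112.]
(-12, -72, 72) [ 560. -160.   72.] [287. 246.]
(-12, 60, 105) [591. -31. 105.] [296. 128.]
(-12, -60, 105) [ 563. -148.  105.] [291. 250.]
(-48, -97, 144) [ 519. -175.  144.] [255. 306.]
(-42, 97, 90) [571.  12.  90.] [262.  84.]
(10, 97, 90) [621.  -1.  90.] [320.  84.]
```

View pics/w1.png

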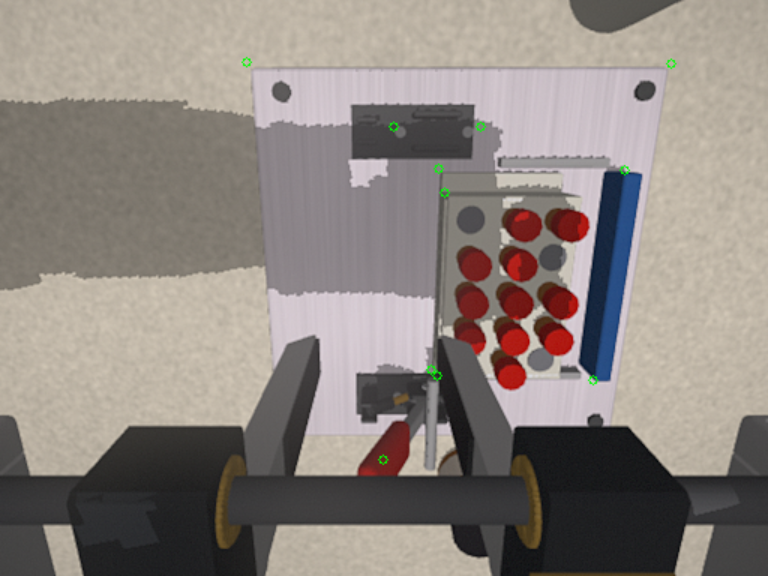

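Call:
{"api": "send_rows", "payload": {"series": [[[0,0,0,0,0],[0,0,0,0,0],[0,0,0,0,0],[0,0,0,0,0],[0,0,0,0,0],[0,0,0,0,0],[0,0,0,40,0],[0,0,0,80,0],[0,0,0,80,0],[0,0,0,80,0]]]}}

```text
clock: 3.15
eef_pos: [540.3, -80.1, 134.4]
eef_rot: [-3.141, 0.0, 1.332]
wrist_force: [0.4, 0.3, 0.4]
finger_gap: 0.2
```

Call:
{"api": "send_rows", "payload": {"series": [[[0,0,0,25,0],[0,0,0,48,0],[0,0,0,48,0],[0,0,0,48,0]]]}}

```text
clock: 3.55
eef_pos: [541.0, -80.2, 87.6]
eef_rot: [3.139, -0.0, 1.332]
wrist_force: [-0.0, 0.8, -0.3]
finger_gap: 0.8
```

Run:
```python
from h import *
s=manip.read_state();print(s['clock'],s['eef_pos'],s['finger_gap'],s['wrist_force'])
c=cam('wrist')
c2=dict(c,img=cv2.resize(c['img'],(768,576)));save(c2,'w2.png')
```

```text
3.55 [540.96967114 -80.20520035  87.63900732] 0.751205513647903 [-0.00635389  0.80998698 -0.28264138]
```

View pics/w2.png

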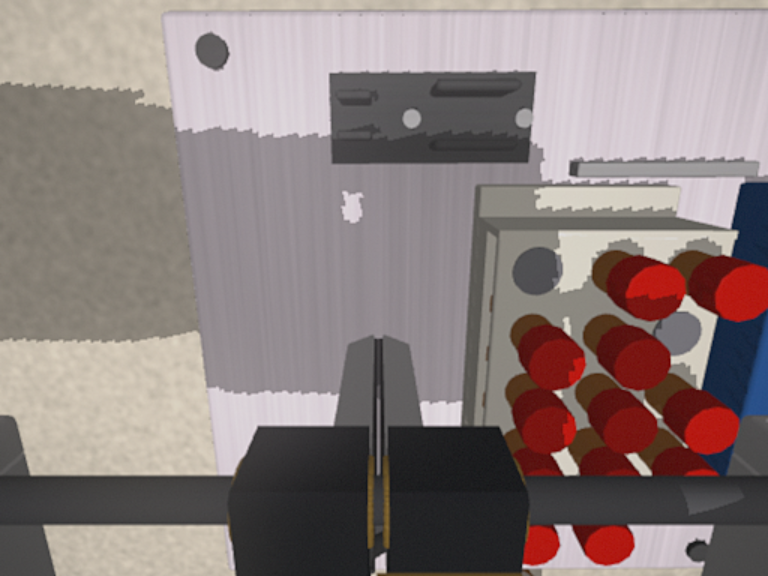

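Call:
{"api": "send_rows", "payload": {"series": [[[0,0,5,0,0],[0,0,10,0,0],[0,0,15,0,0],[0,0,19,0,0],[0,0,22,0,0],[0,0,25,0,0],[0,0,28,0,0],[0,0,31,0,0],[0,0,34,0,0],[0,0,37,0,0]]]}}

```text
clock: 4.6
eef_pos: [576.0, -88.8, 85.4]
eef_rot: [-3.141, 0.0, 1.332]
wrist_force: [-2.4, 0.2, 0.8]
finger_gap: 0.7
```

Call:
{"api": "send_rows", "payload": {"series": [[[0,0,2,0,0],[0,0,4,0,0],[0,0,6,0,0],[0,0,8,0,0],[0,0,10,0,0],[0,0,12,0,0],[0,0,12,0,0]]]}}

```text
clock: 5.3
eef_pos: [587.9, -91.7, 85.5]
eef_rot: [3.141, -0.0, 1.332]
wrist_force: [-0.4, -0.0, 0.8]
finger_gap: 0.8
```

Call:
{"api": "send_rows", "payload": {"series": [[[0,0,1.5,0,0],[0,0,3,0,0],[0,0,4.5,0,0],[0,0,6,0,0]]]}}

```text
clock: 5.7
eef_pos: [593.5, -93.1, 85.5]
eef_rot: [-3.142, 0.0, 1.332]
wrist_force: [-2.4, 0.6, 0.6]
finger_gap: 0.4
```

Call:
{"api": "send_rows", "payload": {"series": [[[0,0,1,0,0],[0,0,2,0,0],[0,0,2,0,0]]]}}

```text
clock: 6.0
eef_pos: [595.5, -93.5, 85.4]
eef_rot: [3.141, -0.0, 1.332]
wrist_force: [-0.2, 0.3, -0.1]
finger_gap: 0.5
```

Call:
{"api": "send_rows", "payload": {"series": [[[0,0,1,0,0],[0,0,2,0,0],[0,0,2,0,0]]]}}

```text
clock: 6.3
eef_pos: [597.5, -94.0, 85.5]
eef_rot: [3.141, -0.0, 1.332]
wrist_force: [-0.8, -0.1, 0.7]
finger_gap: 0.4
```

Call:
{"api": "send_rows", "payload": {"series": [[[0,0,1,0,0],[0,0,2,0,0],[0,0,2,0,0]]]}}

```text
clock: 6.6
eef_pos: [598.2, -94.5, 85.4]
eef_rot: [-3.139, 0.001, 1.332]
wrist_force: [-12.4, -1.0, 7.4]
finger_gap: 0.4
```

Run:
```python
from h import *
s=manip.read_state();print(s['clock'],s['eef_pos'],s['finger_gap'],s['wrist_force'])
c=cam('wrist')
c2=dict(c,img=cv2.resize(c['img'],(768,576)));save(c2,'w3.png')
```

```text
6.6 [598.21407199 -94.52214084  85.44036578] 0.3927262255451292 [-12.36898584  -0.96388583   7.39612768]
```

View pics/w3.png

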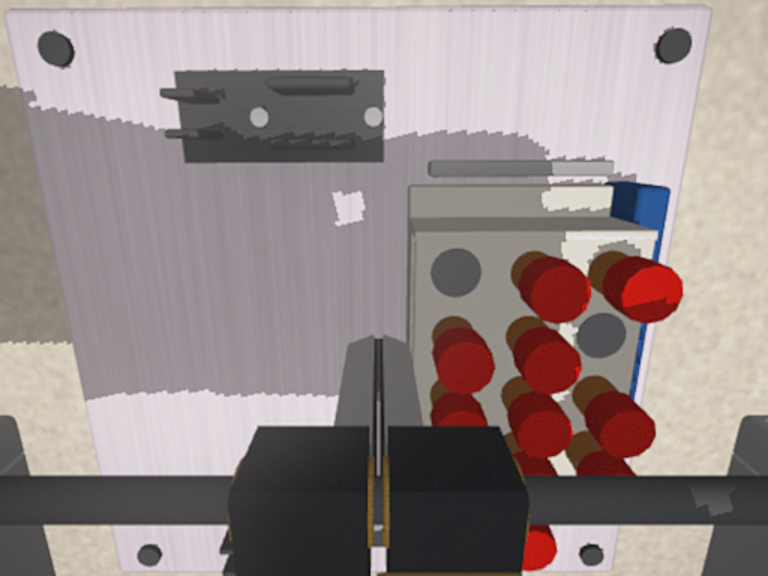

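Call:
{"api": "send_rows", "payload": {"series": [[[0,0,-1,0,0],[0,0,-3,0,0],[0,0,-10,0,0],[0,0,-30,0,0],[0,0,-30,-40,0],[0,0,-30,-85,0],[0,0,-30,-130,0],[0,-20,-45,-130,0],[0,-60,-75,-130,0],[0,-97,-101,-130,0]]]}}

```text
clock: 7.65
eef_pos: [476.6, -165.1, 215.4]
eef_rot: [3.141, 0.0, 1.333]
wrist_force: [0.3, -0.5, 0.2]
finger_gap: 0.5
```

Call:
{"api": "send_rows", "payload": {"series": [[[0,0,0,0,0],[0,0,0,0,0],[0,0,0,0,0]]]}}

```text
clock: 7.95
eef_pos: [478.7, -164.2, 215.5]
eef_rot: [3.141, -0.0, 1.332]
wrist_force: [0.1, 0.5, -0.0]
finger_gap: 0.3
```

Run:
```python
from h import *
s=manip.read_state();print(s['clock'],s['eef_pos'],s['finger_gap'],s['wrist_force'])
th=np.radians(-13.7);d=np.array(s['eef_pos'][:2])-[588.7,-92.4];print('shaker tcp',np.array([[np.cos(th),np.sin(th)],[-np.sin(th),np.cos(th)]])@d)
c=cam('wrist')
for t in ['lever','rack']: print(t,[(r['rect'],r['conf']) for r in manip.find_in(t,c)][:2])
c2=dict(c,img=cv2.resize(c['img'],(768,576)));save(c2,'w4.png')
```

```text
7.95 [ 478.71502595 -164.20594393  215.47795588] 0.2809895614582868 [ 0.0750785   0.4914477  -0.03529757]
shaker tcp [-89.84941811 -95.81163898]
lever [([287.2, 153.4, 49.9, 81.9], 0.89)]
rack [([356.5, 3.8, 148.3, 156.7], 0.73)]
```

View pics/w4.png

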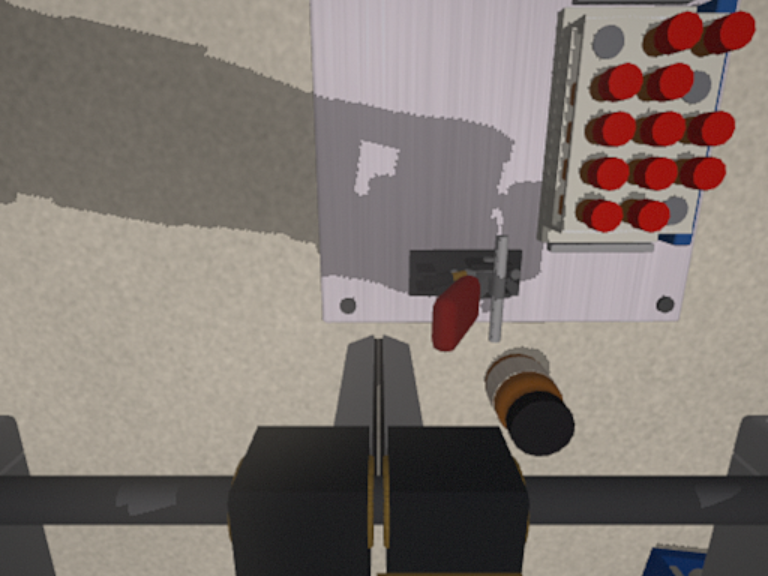

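Run:
```python
from h import *
c=cam('wrist')
th=np.radians(-13.7);M=np.array([[np.cos(th),np.sin(th)],[-np.sin(th),np.cos(th)]])
for u,v,z in [(433,346,168),(457,349,170),(478,285,122),(440,305,168),(498,237,120),(495,340,120)]:
    print(u,v,np.round(M@(onz(c,u/1.5,v/1.5,z)[:2]-[588.7,-92.4]),1))
```

```text
433 346 [ -62.7 -109.2]
457 349 [ -50.7 -110. ]
478 285 [-31.4 -90.4]
440 305 [-60.  -87.2]
498 237 [-21.2 -62. ]
495 340 [ -18.2 -126.5]
```

Call:
{"api": "send_rows", "payload": {"series": [[[0,-2,0,35,0],[0,-2,0,66,0],[0,-2,0,66,0],[0,-2,5,66,0],[0,-2,10,66,0],[0,-2,14,66,0],[0,-2,18,66,0],[0,-2,22,66,0],[0,-2,26,66,0],[0,-2,30,66,0]]]}}

```text
clock: 9.15
eef_pos: [507.0, -173.9, 151.0]
eef_rot: [3.142, 0.0, 1.332]
wrist_force: [-9.4, 2.1, 8.7]
finger_gap: 0.6
```

Call:
{"api": "send_rows", "payload": {"series": [[[0,0,4,0,0],[0,0,8,0,0],[0,0,12,0,0],[0,0,16,0,0],[0,0,20,0,0],[0,0,24,0,0],[0,0,28,0,0],[0,0,32,0,0]]]}}

```text
clock: 9.95
eef_pos: [538.2, -181.5, 150.9]
eef_rot: [3.141, 0.0, 1.332]
wrist_force: [-7.7, 2.1, 7.0]
finger_gap: 0.5
```

Call:
{"api": "send_rows", "payload": {"series": [[[0,0,4,0,0],[0,0,8,0,0],[0,0,12,0,0],[0,0,16,0,0],[0,0,20,0,0],[0,0,24,0,0],[0,0,28,0,0],[0,0,32,0,0],[0,0,36,0,0],[0,0,40,0,0]]]}}

```text
clock: 10.95
eef_pos: [577.3, -191.0, 149.6]
eef_rot: [3.141, 0.0, 1.332]
wrist_force: [1.1, -0.2, -0.5]
finger_gap: 0.3
```

Call:
{"api": "send_rows", "payload": {"series": [[[0,0,0,0,0],[0,0,0,0,0],[0,0,0,0,0]]]}}

```text
clock: 11.25
eef_pos: [576.7, -190.8, 149.4]
eef_rot: [-3.142, 0.0, 1.332]
wrist_force: [1.0, -0.4, 0.2]
finger_gap: 0.3
```

Run:
```python
from h import *
s=manip.read_state();print(s['clock'],s['eef_pos'],s['finger_gap'],s['wrist_force'])
c=cam('scene');cv2.imwrite('pics/sc2.png',cv2.resize(c['img'][110:260,70:320,::-1],None,fx=3.2,fy=3.2,interpolation=cv2.INTER_CUBIC))
```

```text
11.25 [ 576.6939456  -190.83634852  149.4358773 ] 0.2749868437794686 [ 0.99200512 -0.44554763  0.15407507]
```

View pics/sc2.png

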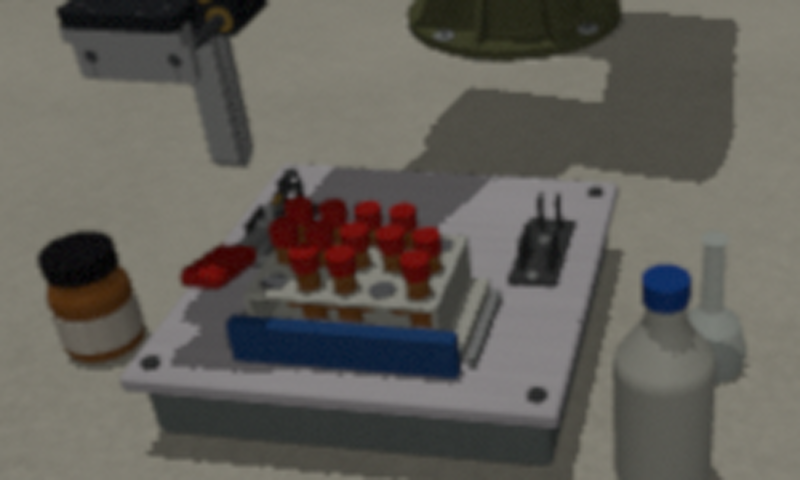

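The lever is over: the handle now lies forward at (220,265) in the crop, and the rack is at the stop. I'll raise the arm and check from above that it locked.

Call:
{"api": "send_rows", "payload": {"series": [[[0,0,0,-40,0],[0,0,-15,-80,0],[0,0,-30,-100,0],[0,0,-30,-100,0],[0,0,-30,-100,0],[0,0,-30,-100,0]]]}}

```text
clock: 11.9
eef_pos: [547.6, -183.7, 247.7]
eef_rot: [-3.139, -0.0, 1.332]
wrist_force: [0.4, -0.9, 0.9]
finger_gap: 0.7
```

Run:
```python
from h import *
s=manip.read_state();print(s['clock'],s['eef_pos'],s['wrist_force'])
c=cam('wrist');im=c['img'].copy()
th=np.radians(-13.7);Rm=np.array([[np.cos(th),-np.sin(th)],[np.sin(th),np.cos(th)]])
def mark(p,col):
    uv=proj(c,np.append(np.array([588.7,-92.4])+Rm@p[:2],p[2]));print(p,np.round(uv*1.5));cv2.circle(im,tuple(int(x) for x in np.round(uv)),3,col,1)
for r in (48,106): # locked: 75 deg past upright
    for y in (-112,-82): mark(np.array([-16+r*np.sin(1.309),y,74+r*np.cos(1.309)+5]),(0,255,0))
for y in (-72,72): mark((20,y,72),(0,0,255))
save(dict(c,img=cv2.resize(im,(768,576))),'w5.png')
```

```text
11.9 [ 547.62291214 -183.67492527  247.72860398] [ 0.43108925 -0.88178967  0.86754601]
[  30.36447769 -112.           91.42317224] [446. 285.]
[ 30.36447769 -82.          91.42317224] [448. 245.]
[  86.38822156 -112.          106.43450537] [528. 291.]
[ 86.38822156 -82.         106.43450537] [532. 250.]
(20, -72, 72) [431. 227.]
(20, 72, 72) [437.  10.]
```

View pics/w5.png

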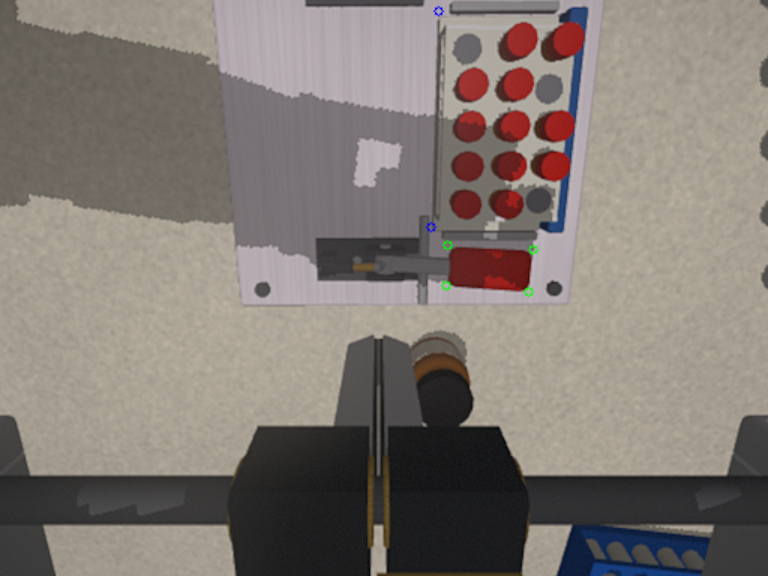

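The handle at (450–532, 248–290) matches the prediction for the locked angle. The catch bar at (424, 218–302) lies in front of the flange, and the rack is flush with the stop. I'm handing in.

```bash
python3 -c "
from cell import manip
print(manip.sign_off())"
```

```text
the job is handed in; nothing more can be done
None
```

The rack is home against the blue stop and the clamp lever looks locked. I handed the job in at about 12 s of the 42 s limit; the system gave no verdict.

- **Rack:** I pushed it about 30 mm along the platform with the closed fingertips. I stopped when the force rose sharply to about 12 N, which I took as contact with the stop. I then backed off while the lever was still open.
- **Lever:** I pushed the red handle over with up to about 13 N. The contact force dropped to zero once it passed the dead point.
- **Last checks:** The final wrist picture shows the handle outline within a few pixels of its predicted locked position. The catch bar lies in front of the flange, the rack is straight and flush with the stop, and the arm is raised clear. The bottle, jar and flask looked unmoved in the scene picture taken just before the arm was raised.
- **Not confirmed:** The lever angle can't be read out, so the lock is judged from that picture only. My platform corner predictions were off by about 3–5 mm because of lens distortion, but this did not affect the pushes.

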